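Tip the stock tags of the lens-blank bins

TASK

Check the hinged tags in front of the four lens-blank bins, and with a fingertip gently push over those that are wrong: at the end only the full bins have their tags leaning back towards the bin with the round-disc face up, and the tags of the bins that are not full lean forward, away from the bin, with the bar face up. A bin counts as full when blanks fill it from end to end. Do not pick up or shift the bins or anything else on the bench.

Things in the scene. Friction and masses are not known exactly. Their poses are not given: they have to be found in the camera images.
- stand: plywood stock stand, fixed; base 330 mm deep (its x), 570 mm wide (its y), 12 mm thick: its top is 12 mm above the bench. Origin at the centre of its underside; x axis points from the row of tags to the row of bins. Four bins stand in a row near its far edge, 135 mm apart, each with one tag straight in front of it; behind them a 60 mm high fence
- bin_a_front (a point): FULL: nine round lens blanks filed on edge from end to end. Blue open bin, 140 mm deep (x), 76 mm wide, walls 50 mm high, loose on the stand; blanks are 60 mm discs reaching 64 mm above the stand. This point is the middle of its front wall's top edge, outer face. Its place in the row varies; its own tag is the one straight in front, its hinge line 105 mm (level) from this point
- bin_b_front (a point): FULL: nine round lens blanks filed on edge from end to end. Blue open bin, 140 mm deep (x), 76 mm wide, walls 50 mm high, loose on the stand; blanks are 60 mm discs reaching 64 mm above the stand. This point is the middle of its front wall's top edge, outer face. Its place in the row varies; its own tag is the one straight in front, its hinge line 105 mm (level) from this point
- bin_c_front (a point): NOT full: only four blanks at its far end, the near half bare. Blue open bin, 140 mm deep (x), 76 mm wide, walls 50 mm high, loose on the stand; blanks are 60 mm discs reaching 64 mm above the stand. This point is the middle of its front wall's top edge, outer face. Its place in the row varies; its own tag is the one straight in front, its hinge line 105 mm (level) from this point
- bin_d_front (a point): NOT full: a single blank at its far end. Blue open bin, 140 mm deep (x), 76 mm wide, walls 50 mm high, loose on the stand; blanks are 60 mm discs reaching 64 mm above the stand. This point is the middle of its front wall's top edge, outer face. Its place in the row varies; its own tag is the one straight in front, its hinge line 105 mm (level) from this point
- tag_1 (a joint): angle of tag 1, rad: 0 upright; +0.65 leaning towards its bin on its stop, the face with the round raised disc up; -0.65 leaning away from the bin (towards the robot) on its stop, the face with the straight raised bar up. Swings freely; let go on either side of upright, it falls to that side's stop and stays there. Same hinge as point tag_1_hinge
- tag_1_edge (a point): middle of tag 1's free upper edge, a 6 mm round bead 55 mm from the hinge line. The tag is a plain aluminium leaf, 58 mm wide, 3 mm thick, about 60 g. At rest the bead lies about 44 mm above and 33 mm beside the hinge line; upright, 55 mm above. A level push of about 1 N on the bead, at right angles to the hinge line, tips it over
- tag_1_hinge (a point): middle of tag 1's hinge line, which runs along the stand's y, 12 mm above the stand's top. Near both ends of the leaf stand fixed steel cheeks (32 to 35 mm from the middle, along the hinge line) and stop pins (from 26 mm out), up to 14 mm higher than the hinge line and within 18 mm either side of it. Which bin this tag belongs to varies
- tag_2 (a joint): angle of tag 2, rad: 0 upright; +0.65 leaning towards its bin on its stop, the face with the round raised disc up; -0.65 leaning away from the bin (towards the robot) on its stop, the face with the straight raised bar up. Swings freely; let go on either side of upright, it falls to that side's stop and stays there. Same hinge as point tag_2_hinge
- tag_2_edge (a point): middle of tag 2's free upper edge, a 6 mm round bead 55 mm from the hinge line. The tag is a plain aluminium leaf, 58 mm wide, 3 mm thick, about 60 g. At rest the bead lies about 44 mm above and 33 mm beside the hinge line; upright, 55 mm above. A level push of about 1 N on the bead, at right angles to the hinge line, tips it over
- tag_2_hinge (a point): middle of tag 2's hinge line, which runs along the stand's y, 12 mm above the stand's top. Near both ends of the leaf stand fixed steel cheeks (32 to 35 mm from the middle, along the hinge line) and stop pins (from 26 mm out), up to 14 mm higher than the hinge line and within 18 mm either side of it. Which bin this tag belongs to varies
- tag_3 (a joint): angle of tag 3, rad: 0 upright; +0.65 leaning towards its bin on its stop, the face with the round raised disc up; -0.65 leaning away from the bin (towards the robot) on its stop, the face with the straight raised bar up. Swings freely; let go on either side of upright, it falls to that side's stop and stays there. Same hinge as point tag_3_hinge
- tag_3_edge (a point): middle of tag 3's free upper edge, a 6 mm round bead 55 mm from the hinge line. The tag is a plain aluminium leaf, 58 mm wide, 3 mm thick, about 60 g. At rest the bead lies about 44 mm above and 33 mm beside the hinge line; upright, 55 mm above. A level push of about 1 N on the bead, at right angles to the hinge line, tips it over
- tag_3_hinge (a point): middle of tag 3's hinge line, which runs along the stand's y, 12 mm above the stand's top. Near both ends of the leaf stand fixed steel cheeks (32 to 35 mm from the middle, along the hinge line) and stop pins (from 26 mm out), up to 14 mm higher than the hinge line and within 18 mm either side of it. Which bin this tag belongs to varies
- tag_4 (a joint): angle of tag 4, rad: 0 upright; +0.65 leaning towards its bin on its stop, the face with the round raised disc up; -0.65 leaning away from the bin (towards the robot) on its stop, the face with the straight raised bar up. Swings freely; let go on either side of upright, it falls to that side's stop and stays there. Same hinge as point tag_4_hinge
- tag_4_edge (a point): middle of tag 4's free upper edge, a 6 mm round bead 55 mm from the hinge line. The tag is a plain aluminium leaf, 58 mm wide, 3 mm thick, about 60 g. At rest the bead lies about 44 mm above and 33 mm beside the hinge line; upright, 55 mm above. A level push of about 1 N on the bead, at right angles to the hinge line, tips it over
- tag_4_hinge (a point): middle of tag 4's hinge line, which runs along the stand's y, 12 mm above the stand's top. Near both ends of the leaf stand fixed steel cheeks (32 to 35 mm from the middle, along the hinge line) and stop pins (from 26 mm out), up to 14 mm higher than the hinge line and within 18 mm either side of it. Which bin this tag belongs to varies
- ink_jar: amber ink jar, 32 mm diameter, 52 mm tall, standing on the stand in the gap between two neighbouring tags or up to 55 mm behind it; origin at the centre of its underside; leave it alone
- block_button: brass blocking button, 30 mm diameter, 26 mm tall, standing on the stand in the gap between two neighbouring tags or up to 55 mm behind it; origin at the centre of its underside; leave it alone
- lap_stone: pale round polishing lap, 84 mm diameter, 33 mm tall, on the bench in front of the stand; origin at the centre of its underside; leave it alone
- lap_iron: dark round polishing lap, 84 mm diameter, 33 mm tall, on the bench to the right of the stand; origin at the centre of its underside; leave it alone
- rinse_bottle: clear rinse bottle, 54 mm diameter, 140 mm tall, on the bench to the left of the stand; origin at the centre of its underside; leave it alone
- lens_case: wooden lens case, 120 x 85 x 49 mm, on the bench to the right of the stand; origin at the centre of its underside; leave it alone
- screwdriver: screwdriver, 160 mm long, lying on the bench in front of the stand; origin under its middle; leave it alone
Not all that is in view belongs to the job. Leave any green or yellow look-alike of the part that bears bin_a_front alone.

How it is judged:
At the end, for the whole second after the job is handed in: Every tag in front of a full bin leans towards its bin (joint above +0.58 rad; the stop is at +0.65) and every tag in front of a bin that is not full leans away from it (joint below -0.58 rad; the stop is at -0.65). A tag belongs to the bin whose front edge lies within 138 mm (level) of its hinge ((((horizontal distance between tag_1_hinge and bin_a_front below 0.138 m or horizontal distance between tag_1_hinge and bin_b_front below 0.138 m) and value of joint tag_1 above 0.58 rad) or ((horizontal distance between tag_1_hinge and bin_c_front below 0.138 m or horizontal distance between tag_1_hinge and bin_d_front below 0.138 m) and value of joint tag_1 below -0.58 rad)) and (((horizontal distance between tag_2_hinge and bin_a_front below 0.138 m or horizontal distance between tag_2_hinge and bin_b_front below 0.138 m) and value of joint tag_2 above 0.58 rad) or ((horizontal distance between tag_2_hinge and bin_c_front below 0.138 m or horizontal distance between tag_2_hinge and bin_d_front below 0.138 m) and value of joint tag_2 below -0.58 rad)) and (((horizontal distance between tag_3_hinge and bin_a_front below 0.138 m or horizontal distance between tag_3_hinge and bin_b_front below 0.138 m) and value of joint tag_3 above 0.58 rad) or ((horizontal distance between tag_3_hinge and bin_c_front below 0.138 m or horizontal distance between tag_3_hinge and bin_d_front below 0.138 m) and value of joint tag_3 below -0.58 rad)) and (((horizontal distance between tag_4_hinge and bin_a_front below 0.138 m or horizontal distance between tag_4_hinge and bin_b_front below 0.138 m) and value of joint tag_4 above 0.58 rad) or ((horizontal distance between tag_4_hinge and bin_c_front below 0.138 m or horizontal distance between tag_4_hinge and bin_d_front below 0.138 m) and value of joint tag_4 below -0.58 rad))); the robot touches nothing.
It fails at once if a bin was shifted or lifted by more than 15 mm (distance of any of bin_a_front, bin_b_front, bin_c_front, bin_d_front from where it was at the start of the episode above 0.015 m).
It fails at once if something else on the stand or the bench was shifted, knocked over or lifted by more than 15 mm (distance of any of ink_jar, block_button, lap_stone, lap_iron, rinse_bottle, lens_case, screwdriver from where it was at the start of the episode above 0.015 m).
It fails at once if a tag was pinched or pushed hard with the fingers (over 15 N) (contact force between the fingers and tag_1 above 15 N or contact force between the fingers and tag_2 above 15 N or contact force between the fingers and tag_3 above 15 N or contact force between the fingers and tag_4 above 15 N).
It fails at once if a tag was pushed with the arm or the hand instead of the fingers (over 2 N) (contact force between the arm and tag_1 above 2 N or contact force between the arm and tag_2 above 2 N or contact force between the arm and tag_3 above 2 N or contact force between the arm and tag_4 above 2 N).
It also fails if it takes over 35 s, if anything falls off the work surface, if the arm or the gripper's body presses on something with over 40 N, if the wrist force passes 120 N, or if a joint passes its speed limit or range.

ROBOT

A 7-joint arm with a two-finger parallel gripper is mounted at the origin on the work surface. World frame = base frame: x ahead of the robot, y to its left, z up, the work surface at z = 0. Lengths are in m, angles in rad, forces in N, time in s.
With the tool pointing down it reaches from about 0.35 to 0.9 m from the base axis. Payload 8.1 kg.
Tool frame: the origin (TCP) lies midway between the tips of the shut fingers; the grasp point (between the pads) lies 19 mm behind it; z points along the fingers, y is the line along which they close (so a half turn about z gives the same grasp; the last joint's range is limited). The gripper opens to 92 mm and grips with 3 to 60 N. Pads are 19 mm wide; open, the fingers measure 130 mm over their backs; the gripper's body (75 mm by 190 mm) begins 47 mm behind the grasp point.
Start: joints at [-1.389, 0.434, 0.025, 1.573, -0.012, 1.134, -0.075], TCP at [0.176, 0.6, 0.192] pointing down, gripper open.
Joint ranges: [-2.62, 2.62], [-0.44, 2.09], [-1.27, 1.32], [0.08, 2.57], [-1.32, 4.46], [0.12, 2], [-2.74, 2.74]. Speed limits (rad/s): [2.22, 2.22, 3.01, 3.01, 3.14, 3.14, 3.14].

INTERFACE

Orientations are given as a rotation vector (axis times angle).
In Python, from cell import readout, get_image, calibration, ticket gives the robot as it stands. The module is installed in compiled form; this text tells all that it offers.
- The arm moves only by the tool move_arm, never from a script. Its argument "series" is a list of rows, each a list of 6 numbers: the shift along the world's x, y, z as a fraction of full scale, then the turn, a rotation vector about the world's x, y, z as a fraction of full scale. A call has 1 to 5 rows; each row is the pose to reach, as a shift and turn from the pose commanded when the call began; what a row does not reach only later rows make up. Full scale, the value 1, is 0.75 m for a shift and 60 degrees for a turn. A row lasts 1/10 s, in which the tool goes at most 50 mm and 8.59 degrees, less where a joint would pass 70% of its speed; a pose out of reach is approached as far as the arm can. A call with a number of a shift or a turn outside -1 to 1 is refused whole. A call with a gripper value outside its range is refused whole. "claw" is the opening, from -1 (shut) to 1 (fully open), so that 0 is half open, set as the call begins (left out, the last holds). The fingers move at their own pace and stop on an object; "squeeze" is the grip in N (left out, the last holds). Time passes only in rows, so rows that repeat a pose let the fingers close. It gives the time, the measured TCP pose, the force, the opening and the grip force at its end, in the units of the state.
- readout.observe(): the state, without advancing time (a new reading comes with each control period).
- get_image(name): name is "scene" or "top" or "wrist"; returns (picture, depth): 480x640x3 uint8, red, green, blue; 480x640 float32, m along the optical axis (not along the pixel's ray), 0 where there is no reading.
- calibration(name): a dict with "fx", "fy", "cx", "cy" (pixels), "view" (4x4, takes a point from world to camera coordinates); the wrist camera has in their place "mount" (4x4, takes a point from camera to tool coordinates, whose origin is the TCP and whose axes are the flange's). Camera axes: x right, y down, z forward; pixel columns grow to the right and rows downward; lengths in m; the calibration is good to about 2 mm. The wrist camera is an equidistant fisheye: a pixel r from the principal point sees the ray r / f radians off the axis. A picture is of the moment at which its call begins: read the wrist's pose just before it. calibration takes no time and is no camera call.
- ticket.sign_off(): hands the job in; it is judged then, once.
The state is a dict: "clock": time; "joints": joint angles; "dq": joint speeds; "joint_efforts": joint torques, N m; "position": TCP position; "ee_rot": TCP orientation; "force": force on the tool from outside, world axes, zero at the start; "ft_torque": the same for the moment, N m; "width": opening from 0.0 (shut) to 1.0 (fully open); "gripper_force": force on a finger pad.
Only numpy, scipy, OpenCV 4.12 (cv2) and the standard library are available. Lean on these libraries where they do the work, as an engineer would, in place of code of your own. Each camera call takes 0.05 s, during which the arm holds its last target. There are 200 camera calls.

## Working session

There is one attempt and no reset: what is moved stays moved. The work goes in short steps, Python scripts to look and compute and a tool call to move; the robot and the scene stay as the last step left them, time stands still between calls to the robot, and variables do not carry over. Pictures are saved under pics/ and viewed, at most 10 in all, crops included, and the job is handed in when it is done.

Besides the shell and the picture viewer there is one more tool, called as a command line: name --pt "numbers of a row" for each row, then --argument value for the rest. move_arm: Moves the arm, as the interface text tells. Shift numbers are shares of 0.75 m and turn numbers shares of 60 degrees, none past 1 either way. Its arguments: {"type":"object","properties":{"series":{"type":"array"},"claw":{"type":"number"},"squeeze":{"type":"number"}},"required":["series"]}

```bash
mkdir -p pics; cat > h.py <<'E'
import numpy as np, cv2
from cell import readout,get_image,calibration,ticket
def grab(n,tag):
    p,d=get_image(n); cv2.imwrite(f'pics/{tag}.png',p[:,:,::-1]); np.save(f'pics/{tag}.npy',d); return p,d
def world(n,d,u,v,r=1):
    c=calibration(n); w=d[v-r:v+r+1,u-r:u+r+1]; z=np.median(w[w>0])
    return (np.linalg.inv(c['view'])@[(u-c['cx'])/c['fx']*z,(v-c['cy'])/c['fy']*z,z,1])[:3]
E
python3 - <<'E'
from h import *
for n in('top','scene'): grab(n,n)
print(calibration('top'),readout.observe())
E
```

```text
{'fx': 477.0613199069328, 'fy': 477.0613199069328, 'cx': 309.72345224904075, 'cy': 241.45886483130784, 'view': array([[-0.02332093, -0.99970969,  0.00605477,  0.08249811],
       [-0.98378225,  0.02187115, -0.17802848,  0.51863295],
       [ 0.17784437, -0.01010836, -0.98400671,  1.26654645],
       [ 0.        ,  0.        ,  0.        ,  1.        ]])} {'clock': 0.1, 'joints': array([-1.38861291,  0.43519519,  0.0250151 ,  1.57399131, -0.0115942 ,
        1.13400861, -0.07507515]), 'dq': array([-0.0009435 , -0.00180747, -0.00030619, -0.00183548, -0.00054351,
        0.00065944,  0.00240717]), 'joint_efforts': array([ 2.73765399e-03, -6.69116664e+01,  9.87879708e-01, -3.15141070e+01,
       -6.04907982e-02,  3.73683544e-02,  4.24330813e-05]), 'position': array([0.17553242, 0.59931736, 0.19140368]), 'ee_rot': array([-4.45942965e-01, -3.10972837e+00,  2.28802501e-03]), 'force': array([-0.33200419,  1.04676484, -0.35625496]), 'ft_torque': array([0.05177511, 0.02140718, 0.01106534]), 'gripper_force': 0.0, 'width': 1.0009307696613852}
```

View pics/top.png

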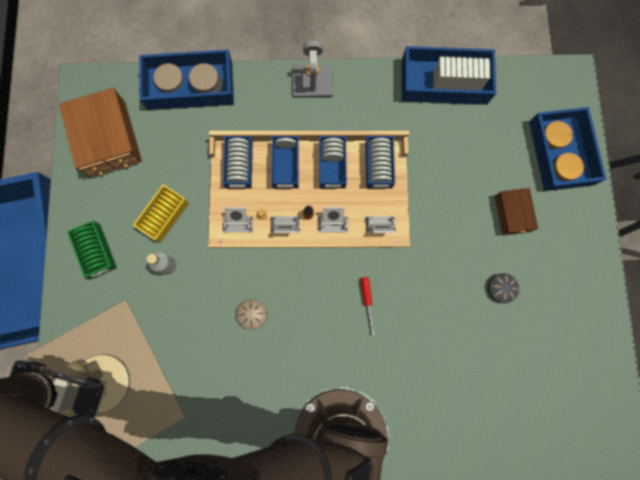

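View pics/scene.png

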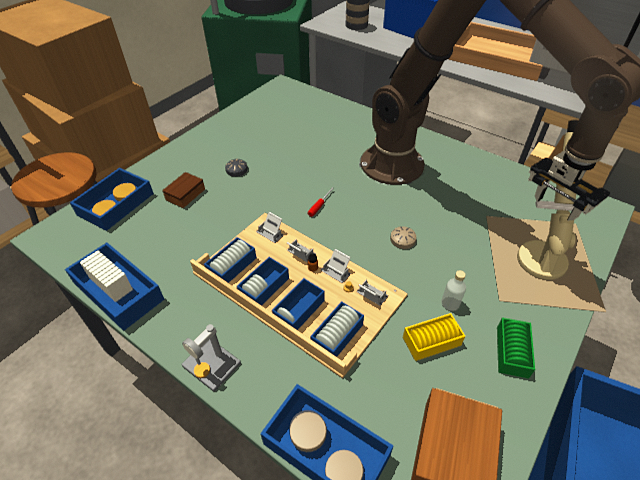

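Bins, left to right in the top view: full (237,162), single blank (285,162), four blanks (332,162), full (380,162). The tags at (236,218) and (332,218) look disc-up. Those at (285,225) and (380,225) look bar-up. The look-alikes are the yellow bin (160,213), the green bin (91,249) and the other blue bins at the edges. I'll check the choice in one close crop.

```bash
python3 - <<'E'
from h import *
p=cv2.imread('pics/top.png'); cv2.imwrite('pics/crop.png',cv2.resize(p[128:252,204:414],None,fx=3.8,fy=3.8,interpolation=cv2.INTER_CUBIC))
d=np.load('pics/top.npy')
for n,u,v in [('corner FL',211,244),('FR',407,244),('BL',213,160),('BR',405,160),('t1',236,213),('t1c',236,218),('t2',285,232),('t3',332,213),('t4',380,231),('jar',308,212),('btn',261,214),('bin1',237,187),('bin4',380,187),('binw3',332,186)]: print(n,world('top',d,u,v).round(4))
E
```

```text
corner FL [0.5257 0.3489 0.0107]
FR [ 0.5133 -0.2045  0.0112]
BL [0.774  0.3463 0.0114]
BR [ 0.7636 -0.2144  0.0072]
t1 [0.6024 0.2719 0.058 ]
t1c [0.5919 0.2741 0.0426]
t2 [0.5442 0.1374 0.0671]
t3 [0.597  0.0074 0.0563]
t4 [ 0.5407 -0.1205  0.07  ]
jar [0.5992 0.0737 0.0648]
btn [0.603  0.205  0.0377]
bin1 [0.6838 0.2728 0.0347]
bin4 [ 0.6756 -0.1328  0.0329]
binw3 [0.6792 0.004  0.0404]
```

View pics/crop.png

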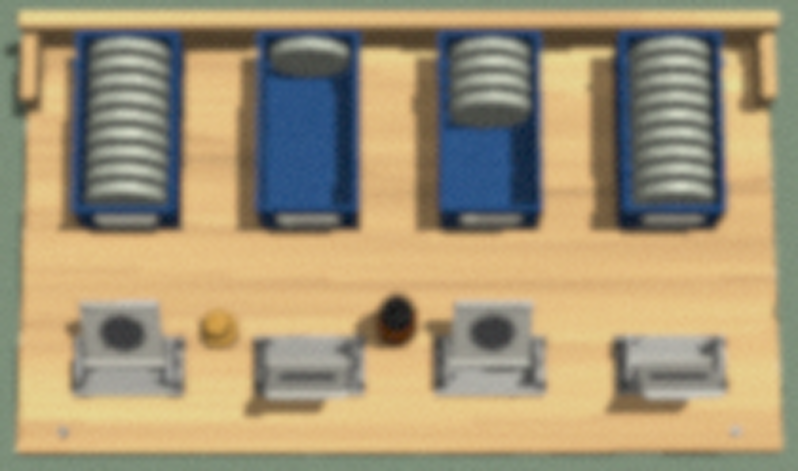

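The crop confirms it. The third tag (about 492,330 in the crop) is disc-up in front of the four-blank bin, so it must go forward. The fourth (about 670,370) is bar-up in front of a full bin, so it must go back. The first two are right. I'll lift, then travel.

move_arm --pt "0 0 0.133 0 0 0" --pt "0 0 0.133 0 0 0" --pt "0.42 -0.97 0.133 0 0 0.25" --pt "0.42 -0.97 0.133 0 0 0.25" --pt "0.42 -0.97 0.133 0 0 0.25" --claw -1

```text
clock: 0.6
position: [0.2357, 0.4605, 0.2917]
ee_rot: [0.029, 3.141, -0.0]
force: [1.2, 0.0, 0.4]
width: 0.615
gripper_force: 0.0
```

move_arm --pt "0.34 -0.787 0 0 0 0" --pt "0.34 -0.787 0 0 0 0" --pt "0.34 -0.787 0 0 0 0" --pt "0.34 -0.787 0 0 0 0" --pt "0.34 -0.787 0 0 0 0"

```text
clock: 1.1
position: [0.3346, 0.2305, 0.2918]
ee_rot: [-0.036, -3.141, -0.0]
force: [0.6, 1.0, 0.9]
width: 0.177
gripper_force: 0.0
```

move_arm --pt "0.21 -0.48 0 0 0 0" --pt "0.21 -0.48 0 0 0 0" --pt "0.21 -0.48 0 0 0 0" --pt "0.21 -0.48 0 0 0 0" --pt "0.21 -0.48 0 0 0 0"

```text
clock: 1.6
position: [0.4347, 0.0016, 0.292]
ee_rot: [0.036, 3.141, 0.001]
force: [0.6, 0.8, 0.3]
width: 0.002
gripper_force: 0.0
```

move_arm --pt "0.067 -0.177 0 0 0 0" --pt "0.067 -0.177 0 0 0 0" --pt "0.067 -0.177 0 0 0 0" --pt "0.067 -0.177 -0.06 0 0 0" --pt "0.067 -0.177 -0.12 0 0 0"

```text
clock: 2.1
position: [0.4857, -0.131, 0.2013]
ee_rot: [0.041, 3.139, -0.001]
force: [1.1, 1.1, -0.9]
width: 0.004
gripper_force: 0.0
```

```bash
python3 - <<'E'
from h import *
s=readout.observe(); print(s['position'],s['ee_rot'])
p,d=grab('wrist','w1'); c=calibration('wrist'); print(c)
E
```

```text
[ 0.48569769 -0.13100787  0.20130301] [ 4.09918676e-02  3.13864775e+00 -1.33491226e-03]
{'fx': 371.64829954431775, 'fy': 371.64829954431775, 'cx': 318.37713851244405, 'cy': 242.80947800993724, 'mount': array([[ 1.66483796e-03, -9.66039852e-01, -2.58387757e-01,
         6.80834688e-02],
       [ 9.99998386e-01,  1.43362522e-03,  1.08324088e-03,
        -8.19261551e-04],
       [-6.76022656e-04, -2.58389143e-01,  9.66040679e-01,
        -1.92211564e-01],
       [ 0.00000000e+00,  0.00000000e+00,  0.00000000e+00,
         1.00000000e+00]])}
```

View pics/w1.png

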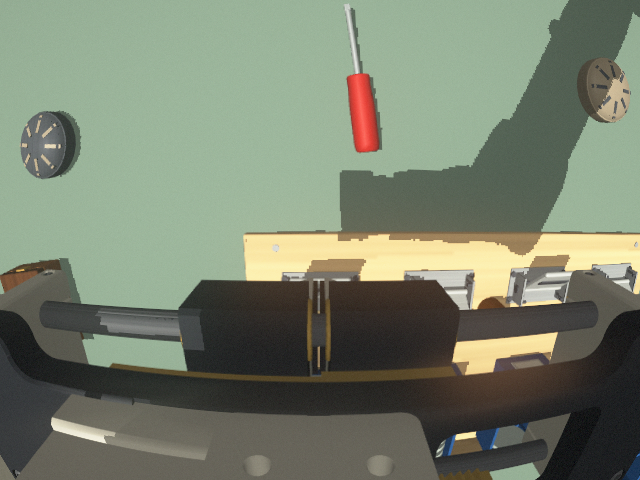

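The wrist view shows tag 4 centred at about (320,280), in line with the shut fingers at (318,275). I'll check how high the black finger carriers sit above the tip.

```bash
cat >> h.py <<'E'
from scipy.spatial.transform import Rotation as R
def wtool(d,u,v):
    c=calibration('wrist'); x,y=u-c['cx'],v-c['cy']; r=np.hypot(x,y); th=r/c['fx']; z=float(np.median(d[v-1:v+2,u-1:u+2]))
    k=z*np.tan(th)/max(r,1e-6); return (c['mount']@[x*k,y*k,z,1])[:3]
E
python3 - <<'E'
from h import *
d=np.load('pics/w1.npy'); P=np.array([.4857,-.131,.2013]); Q=R.from_rotvec([.041,3.1386,-.0013])
for u,v in [(250,286),(250,320),(250,365),(195,330),(440,365),(312,285),(319,283),(327,285),(312,340),(312,370)]: print('tool',u,v,wtool(d,u,v).round(3))
for u,v in [(320,276),(290,276),(320,273),(350,276),(440,275),(440,272),(415,276),(465,276),(320,234),(600,235),(250,235)]: print('world',u,v,(P+Q.apply(wtool(d,u,v))).round(4))
E
```

```text
tool 250 286 [ 0.035 -0.017 -0.109]
tool 250 320 [ 0.033 -0.015 -0.124]
tool 250 365 [ 0.022 -0.016 -0.123]
tool 195 330 [ 0.03  -0.027 -0.124]
tool 440 365 [ 0.021  0.027 -0.124]
tool 312 285 [ 0.009 -0.003 -0.043]
tool 319 283 [ 0.008 -0.    -0.038]
tool 327 285 [ 0.01   0.003 -0.044]
tool 312 340 [ 0.025 -0.002 -0.118]
tool 312 370 [-0.009 -0.003 -0.08 ]
world 320 276 [ 0.5569 -0.1316  0.0144]
world 290 276 [ 0.5561 -0.1642  0.0145]
world 320 273 [ 0.5535 -0.1315  0.0141]
world 350 276 [ 0.5572 -0.0991  0.0158]
world 440 275 [0.5605 0.0036 0.0141]
world 440 272 [0.5565 0.003  0.0152]
world 415 276 [ 0.5603 -0.026   0.0145]
world 465 276 [0.5627 0.0344 0.0152]
world 320 234 [ 0.511  -0.1305  0.0104]
world 600 235 [0.5186 0.239  0.0118]
world 250 235 [ 0.51   -0.2055  0.011 ]
```

move_arm --pt "0 0 -0.06 0 0 0" --pt "0 0 -0.12 0 0 0" --pt "0 0 -0.18 0 0 0" --pt "0 0 -0.189 0 0 0" --pt "0.027 0 -0.189 0 0 0"

```text
clock: 2.65
position: [0.5021, -0.1289, 0.0599]
ee_rot: [-0.038, -3.136, -0.002]
force: [1.1, -0.9, 0.7]
width: 0.007
gripper_force: 0.0
```

move_arm --pt "0.014 0 0 0 0 0" --pt "0.028 0 0 0 0 0" --pt "0.042 0 0 0 0 0" --pt "0.056 0 0 0 0 0" --pt "0.068 0 0 0 0 0"

```text
clock: 3.15
position: [0.5571, -0.129, 0.0606]
ee_rot: [0.036, 3.141, 0.0]
force: [-0.7, 0.1, 0.0]
width: 0.008
gripper_force: 0.0
```

move_arm --pt "0.012 0 0 0 0 0" --pt "0.024 0 0 0 0 0" --pt "0.032 0 0 0 0 0" --pt "0.032 0 0 0 0 0"

```text
clock: 3.55
position: [0.5809, -0.1291, 0.06]
ee_rot: [0.036, 3.141, -0.0]
force: [-0.3, 0.4, -0.7]
width: 0.006
gripper_force: 0.0
```

move_arm --pt "0 0 0.066 0 0 0" --pt "0 0 0.133 0 0 0" --pt "0.087 0.177 0.133 0 0 0" --pt "0.087 0.177 0.133 0 0 0" --pt "0.087 0.177 0.133 0 0 0"

```text
clock: 4.05
position: [0.6458, 0.0054, 0.1606]
ee_rot: [0.037, 3.141, 0.001]
force: [0.9, -0.4, 0.0]
width: 0.005
gripper_force: 0.0
```

```bash
python3 - <<'E'
from h import *
s=readout.observe(); print(s['position'],s['ee_rot'])
p,d=grab('wrist','w2'); grab('top','t2')
P=s['position'];Q=R.from_rotvec(s['ee_rot'])
p2=cv2.imread('pics/t2.png'); a=cv2.resize(p2[128:252,204:414],None,fx=3,fy=3,interpolation=cv2.INTER_CUBIC)
b=cv2.imread('pics/w2.png')[60:285]
b=cv2.resize(b,(630,222)); cv2.imwrite('pics/c2.png',np.vstack([a[:,:630],b]))
E
```

```text
[0.64581056 0.00537503 0.16056768] [3.73103576e-02 3.14053507e+00 1.34928701e-03]
```

View pics/c2.png

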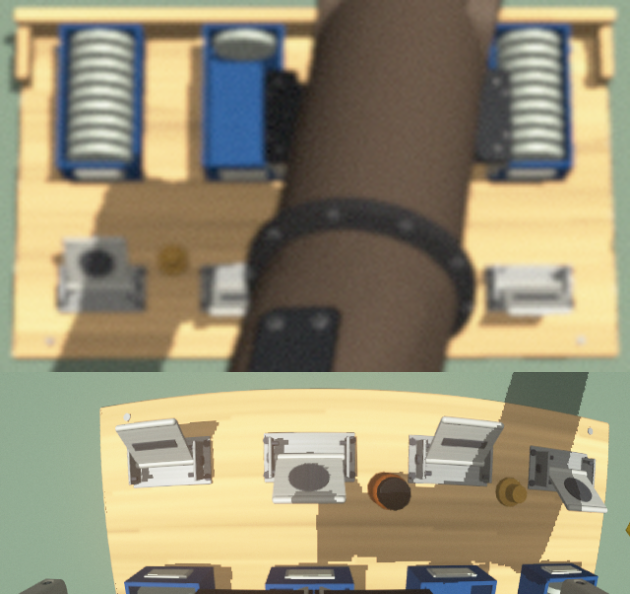

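Tag 4 (lower view, at about 155,445) is still bar-up, so it didn't go past upright. I'll measure the hinge position from this close view.

```bash
python3 - <<'E'
from h import *
d=np.load('pics/w2.npy'); P=np.array([.6458,.0054,.1606]);Q=R.from_rotvec([.0373,3.1405,.0013])
f=lambda x,y:(round(x*640/630),round((y-372)*225/222+60))
for n,x,y in [('t4 plate back',165,483),('t4 plate back r',208,480),('t4 bead',150,424),('t4 bead L',121,427),('t4 bead R',183,420),('t4 leaf low',160,458),('t3 plate front',310,434),('t3 plateback L',268,478),('t3 bead',310,498),('t3 leaf top',310,459),('t3 bead L',277,499),('t3 bead R',343,499),('t2 plate back',450,481),('t2 bead',470,422),('bin3 label',310,574),('bin3 edge',310,569)]:
    u,v=f(x,y); print(n,u,v,(P+Q.apply(wtool(d,u,v))).round(4))
b=cv2.imread('pics/w2.png')[90:305,100:420]; cv2.imwrite('pics/c3.png',cv2.resize(b,None,fx=2.5,fy=2.5,interpolation=cv2.INTER_CUBIC))
E
```

```text
t4 plate back 168 172 [ 0.5949 -0.1379  0.0144]
t4 plate back r 211 169 [ 0.5949 -0.0933  0.0162]
t4 bead 152 113 [ 0.5429 -0.126   0.0698]
t4 bead L 123 116 [ 0.542  -0.1528  0.0711]
t4 bead R 186 109 [ 0.536  -0.1171  0.0116]
t4 leaf low 163 147 [ 0.5708 -0.1334  0.0332]
t3 plate front 315 123 [0.5571 0.004  0.0149]
t3 plateback L 272 167 [ 0.5959 -0.0359  0.0156]
t3 bead 315 188 [0.6101 0.0032 0.0696]
t3 leaf top 315 148 [0.5798 0.0036 0.0287]
t3 bead L 281 189 [ 0.61   -0.0228  0.0706]
t3 bead R 348 189 [0.6113 0.0283 0.0705]
t2 plate back 457 170 [0.5997 0.1378 0.0144]
t2 bead 477 111 [0.5477 0.1334 0.0699]
bin3 label 315 265 [0.68   0.0013 0.0453]
bin3 edge 315 260 [0.6806 0.0012 0.029 ]
```

View pics/c3.png

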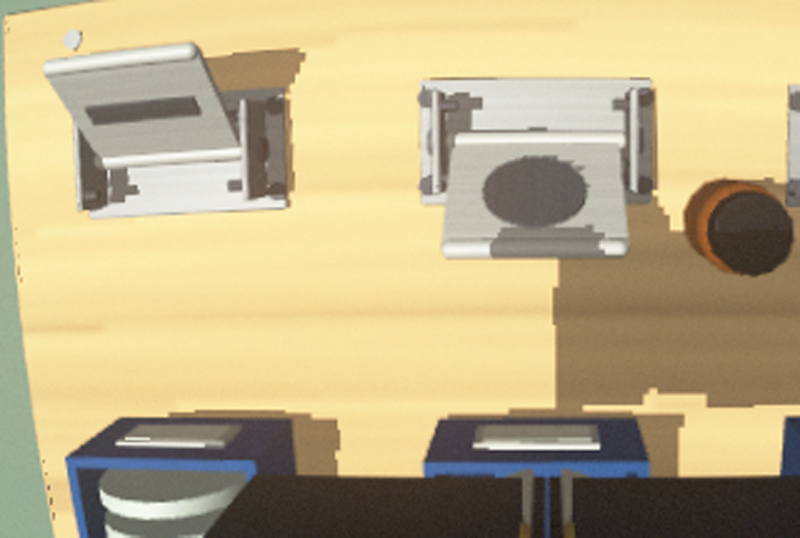

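move_arm --pt "0 -0.001 -0.06 0 0 0" --pt "0 -0.001 -0.11 0 0 0" --pt "0 -0.001 -0.133 0 0 0" --pt "-0.014 -0.001 -0.133 0 0 0" --pt "-0.028 -0.001 -0.133 0 0 0"

```text
clock: 4.65
position: [0.6233, 0.0023, 0.0604]
ee_rot: [-0.037, -3.141, 0.001]
force: [-0.3, -1.0, 0.8]
width: 0.005
gripper_force: 0.0
```

move_arm --pt "-0.014 0 0 0 0 0" --pt "-0.028 0 0 0 0 0" --pt "-0.042 0 0 0 0 0" --pt "-0.056 0 0 0 0 0" --pt "-0.056 0 0 0 0 0"

```text
clock: 5.15
position: [0.5808, 0.003, 0.0605]
ee_rot: [-0.037, -3.141, -0.001]
force: [-0.1, 0.3, 0.1]
width: 0.005
gripper_force: 0.0
```

```bash
python3 - <<'E'
from h import *
grab('wrist','w3'); s=readout.observe(); print(s['position'],s['force'])
b=cv2.imread('pics/w3.png')[100:400,130:530]; cv2.imwrite('pics/c4.png',cv2.resize(b,None,fx=2,fy=2))
E
```

```text
[0.58182438 0.00308694 0.06047957] [ 0.44748874 -0.10710077  0.02421878]
```

View pics/c4.png

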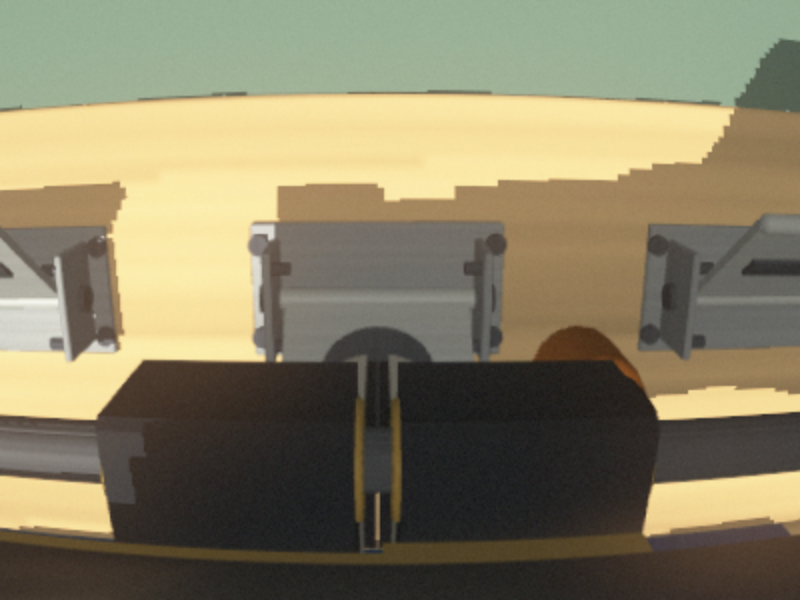

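The view shows tag 3's leaf in front of the fingers at about (375,320) in the crop, still disc-side up. I'll get its angle and the true fingertip shape from the depth.

```bash
python3 - <<'E'
from h import *
d=np.load('pics/w3.npy'); s=readout.observe(); P=s['position'];Q=R.from_rotvec(s['ee_rot'])
for u,v in [(280,248),(280,260),(280,270),(280,276),(320,256),(320,268),(320,274)]: print(u,v,(P+Q.apply(wtool(d,u,v))).round(4))
print('finger')
for v in range(276,302,3): print(v,wtool(d,312,v).round(4),wtool(d,326,v).round(4),wtool(d,319,v).round(4))
E
```

```text
280 248 [ 0.5772 -0.0217  0.0263]
280 260 [ 0.5831 -0.0214  0.0327]
280 270 [ 0.588  -0.0212  0.0376]
280 276 [ 0.5904 -0.0209  0.042 ]
320 256 [0.5818 0.0036 0.0301]
320 268 [0.5868 0.0034 0.0387]
320 274 [0.5894 0.0033 0.0423]
finger
276 [-0.0085 -0.0044  0.0173] [-0.0084  0.004   0.017 ] [-0.0086 -0.0002  0.0173]
279 [ 0.0091 -0.0035 -0.0349] [ 0.0095  0.0028 -0.0359] [-0.0098 -0.0002  0.0155]
282 [ 0.0093 -0.0034 -0.0393] [ 0.0096  0.0027 -0.04  ] [ 0.0084 -0.0003 -0.0367]
285 [ 0.0093 -0.0034 -0.0428] [ 0.0099  0.0026 -0.0443] [ 0.0085 -0.0003 -0.0407]
288 [ 0.0095 -0.0033 -0.0468] [ 0.0098  0.0026 -0.0474] [ 0.0083 -0.0004 -0.0439]
291 [ 0.0091 -0.0033 -0.0492] [ 0.0096  0.0025 -0.0504] [ 0.0081 -0.0004 -0.0468]
294 [ 0.0086 -0.0032 -0.0511] [ 0.0099  0.0024 -0.0541] [ 0.0082 -0.0004 -0.0501]
297 [ 0.009  -0.0032 -0.0552] [ 0.0099  0.0024 -0.0572] [ 0.0083 -0.0004 -0.0537]
300 [ 0.0084 -0.0032 -0.0569] [ 0.0328  0.0011 -0.1121] [ 0.0081 -0.0004 -0.0561]
```

The depth shows the leaf still at about 0.65 rad. The visible finger faces end about 33 mm short of the nominal TCP, so both pushes passed over the beads. I'll go back behind the bead and lower the TCP by 33 mm, which still leaves the tip above the pins and the body above the blanks.

move_arm --pt "0.045 0 0 0 0 0" --pt "0.085 0 0 0 0 0" --pt "0.085 0 0 0 0 0" --pt "0.085 0 -0.03 0 0 0" --pt "0.085 0 -0.045 0 0 0"

```text
clock: 5.7
position: [0.6454, 0.0029, 0.0249]
ee_rot: [-0.036, -3.14, 0.0]
force: [-0.9, -0.1, -0.2]
width: 0.002
gripper_force: 0.0
```

move_arm --pt "-0.02 0 0 0 0 0" --pt "-0.032 0 0 0 0 0" --pt "-0.044 0 0 0 0 0" --pt "-0.056 0 0 0 0 0" --pt "-0.068 0 0 0 0 0"

```text
clock: 6.2
position: [0.5946, 0.003, 0.0268]
ee_rot: [0.036, 3.141, 0.0]
force: [0.5, 0.1, -1.2]
width: 0.004
gripper_force: 0.0
```

move_arm --pt "-0.012 0 0 0 0 0" --pt "-0.024 0 0 0 0 0" --pt "-0.036 0 0 0 0 0" --pt "-0.036 0 0 0 0 0"

```text
clock: 6.6
position: [0.5666, 0.0029, 0.0263]
ee_rot: [-0.037, -3.14, -0.001]
force: [0.2, -0.5, -0.8]
width: 0.006
gripper_force: 0.0
```

```bash
python3 - <<'E'
from h import *
s=readout.observe(); p,d=grab('wrist','w4'); print(s['position'],s['force'])
P=s['position'];Q=R.from_rotvec(s['ee_rot'])
for u in (280,319,355):
  for v in range(200,290,8): print(u,v,(P+Q.apply(wtool(d,u,v))).round(3))
E
```

```text
[0.56658026 0.00292831 0.02634618] [ 0.18497071 -0.52201251 -0.83221903]
280 200 [ 0.528 -0.019  0.011]
280 208 [ 0.533 -0.019  0.012]
280 216 [ 0.538 -0.019  0.012]
280 224 [ 0.542 -0.019  0.012]
280 232 [ 0.547 -0.019  0.012]
280 240 [ 0.552 -0.019  0.012]
280 248 [ 0.555 -0.019  0.015]
280 256 [ 0.544 -0.013  0.07 ]
280 264 [ 0.55  -0.014  0.062]
280 272 [ 0.557 -0.016  0.054]
280 280 [ 0.562 -0.016  0.051]
280 288 [ 0.532 -0.006  0.136]
319 200 [0.529 0.004 0.012]
319 208 [0.534 0.003 0.012]
319 216 [0.538 0.003 0.012]
319 224 [0.543 0.003 0.011]
319 232 [0.548 0.003 0.011]
319 240 [0.552 0.003 0.012]
319 248 [0.556 0.003 0.015]
319 256 [0.544 0.003 0.07 ]
319 264 [0.55  0.003 0.062]
319 272 [0.557 0.003 0.054]
319 280 [0.562 0.003 0.051]
319 288 [0.558 0.003 0.07 ]
355 200 [0.529 0.024 0.012]
355 208 [0.534 0.024 0.011]
355 216 [0.539 0.024 0.012]
355 224 [0.543 0.024 0.012]
355 232 [0.548 0.024 0.011]
355 240 [0.553 0.024 0.011]
355 248 [0.556 0.023 0.015]
355 256 [0.544 0.018 0.07 ]
355 264 [0.551 0.019 0.062]
355 272 [0.557 0.02  0.054]
355 280 [0.563 0.02  0.05 ]
355 288 [0.532 0.012 0.136]
```

Tag 3's bead is now at x 0.544, so it has tipped forward. Now tag 4.

move_arm --pt "0.01 0 0.06 0 0 0" --pt "0.01 0 0.12 0 0 0" --pt "-0.103 -0.179 0.12 0 0 0" --pt "-0.103 -0.179 0.12 0 0 0" --pt "-0.103 -0.179 0.12 0 0 0"

```text
clock: 7.15
position: [0.4954, -0.1252, 0.1169]
ee_rot: [0.034, 3.14, -0.001]
force: [0.7, -2.5, 0.4]
width: 0.004
gripper_force: 0.0
```

move_arm --pt "-0.01 -0.005 0 0 0 0" --pt "-0.01 -0.005 -0.06 0 0 0" --pt "-0.01 -0.005 -0.12 0 0 0" --pt "-0.01 -0.005 -0.12 0 0 0" --pt "0.02 -0.005 -0.12 0 0 0"

```text
clock: 7.65
position: [0.5075, -0.1279, 0.0262]
ee_rot: [-0.04, -3.136, -0.001]
force: [1.6, -1.1, 0.4]
width: 0.006
gripper_force: 0.0
```

move_arm --pt "0.014 -0.004 0 0 0 0" --pt "0.028 -0.004 0 0 0 0" --pt "0.042 -0.004 0 0 0 0" --pt "0.056 -0.004 0 0 0 0" --pt "0.068 -0.004 0 0 0 0"

```text
clock: 8.15
position: [0.5625, -0.1305, 0.0267]
ee_rot: [0.036, 3.141, 0.0]
force: [0.3, 0.7, 0.4]
width: 0.005
gripper_force: 0.0
```

move_arm --pt "0.012 0 0 0 0 0" --pt "0.024 0 0 0 0 0" --pt "0.036 0 0 0 0 0" --pt "0.036 0 0 0 0 0"

```text
clock: 8.55
position: [0.5893, -0.1307, 0.0262]
ee_rot: [-0.036, -3.141, 0.0]
force: [0.0, -0.6, -0.4]
width: 0.002
gripper_force: 0.1
```

move_arm --pt "-0.04 0 0 0 0 0" --pt "-0.08 0 0.03 0 0 0" --pt "-0.13 0 0.09 0 0 0" --pt "-0.19 0 0.15 0 0 0" --pt "-0.19 0 0.2 0 0 0"

```text
clock: 9.05
position: [0.4427, -0.1307, 0.1706]
ee_rot: [-0.039, -3.136, -0.002]
force: [1.2, 1.4, 0.4]
width: 0.005
gripper_force: 0.0
```

move_arm --pt "-0.05 0 0.06 0 0 0" --pt "-0.05 0 0.06 0 0 0" --pt "-0.05 0 0.06 0 0 0"

```text
clock: 9.35
position: [0.4102, -0.1304, 0.2172]
ee_rot: [0.036, 3.138, 0.004]
force: [0.6, 0.4, -0.1]
width: 0.005
gripper_force: 0.0
```

```bash
python3 - <<'E'
from h import *
s=readout.observe(); print(s['clock'],s['position'],s['force'])
a=grab('top','t5')[0][128:252,204:414]; b=grab('wrist','w5')[0][100:340]
a=cv2.resize(a,(600,354),interpolation=cv2.INTER_CUBIC); b=cv2.resize(b,(600,225)); cv2.imwrite('pics/c5.png',np.vstack([a,b])[:,:,::-1])
E
```

```text
9.35 [ 0.41019331 -0.13042399  0.21716597] [ 0.56326167  0.36804934 -0.05046488]
```

View pics/c5.png

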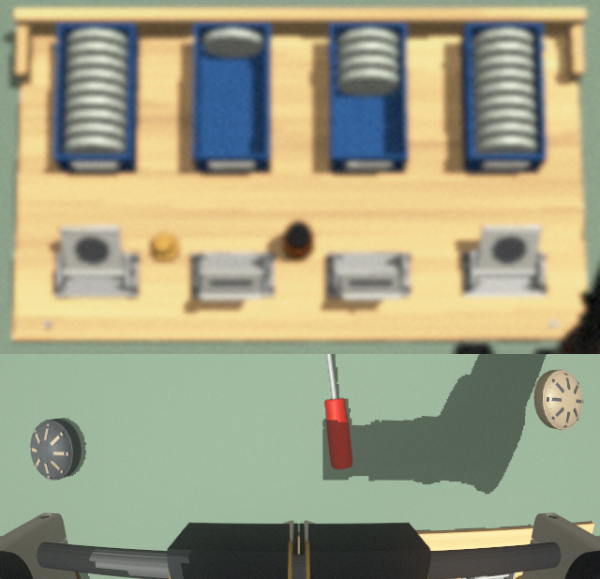

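The tags now read disc (92,250), bar (232,275), bar (368,275) and disc (508,248), which matches full, not full, not full, full. The bins, jar and button haven't moved and the arm is clear, so I'm handing the job in.

```bash
python3 -c "
from cell import ticket
print(ticket.sign_off())"
```

```text
the job is handed in; nothing more can be done
None
```

I handed the job in after about 9.5 s on the robot's clock. The last picture shows tags 1 and 4 (left to right, full bins) leaning back disc-up, tags 2 and 3 (bins not full) leaning forward bar-up, and no bin, jar or button shifted; the hand-in gave no verdict.

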